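Draw the blanked quick coupling off the air manifold

TASK

Free the air port: take the wide quick coupling with the ringed sleeve off the manifold by drawing its sprung sleeve straight up, so that it lets go of its nipple and the sleeve snaps forward again. Then stand the coupling upright, mouth down, near the middle of the flat black rubber pad and let go.

Things in the scene. Friction and masses are not known exactly. Their poses are not given: they have to be found in the camera images.
- coupling_grip (a point): Wide quick coupling: loose upright steel cylinder 62 mm tall, 0.2 kg, mouth down over a nipple on one of three ports, 90 mm apart, of an aluminium bar (44x260x40 mm high, roughly along y, up to 20 deg off). The other ports carry a slim brass coupler 22 mm wide and a small white valve. Point on its axis 23 mm above its mouth, 39 mm below its top, mid-height of its sleeve; z up the axis.
- sleeve (a joint): Draw of the ringed sleeve up from the mouth, m: 0 forward (locked), 0.010 stop; spring 4 N at 0, 10 N at the stop. Sleeve 35 mm across, from 17 mm below to 17 mm above coupling_grip; over it a 22 mm neck and 25 mm plug, under it a 31 mm foot ring. Grip the sleeve and pull straight up: at 6 to 7 mm the coupling lets go and follows, the sleeve snapping forward. Pulling the plug leaves it locked.
- nipple_top (a point): Centre of the top of the fixed steel nipple inside the coupling, 15 mm across, 78 mm above the worktop; the coupling sits 7 mm lower (coupling_grip 71 mm above the worktop) and must rise 30 mm to clear it.
- pad_top (a point): Centre of the top face of the loose flat round black rubber pad, 107 mm across, 14 mm thick, lying on the worktop.
Things that resemble listed ones, but are neither listed nor needed, are in the scene too. Leave any purple look-alike of the part that bears coupling_grip alone.

How it is judged (in metres and radians):
On the way, in this order (a step that is already met when the one before it is completed fails the run):
1. the sleeve is drawn back while the coupling is still on the nipple (value of joint sleeve above 0.0045 m and horizontal distance between coupling_grip and nipple_top below 0.01 m and z of coupling_grip in the frame of nipple_top below 0.02 m), for 0.02 s.
2. the coupling is clear above the nipple and its sleeve has snapped forward (z of coupling_grip in the frame of nipple_top above 0.027 m and value of joint sleeve below 0.002 m), for 0.1 s.
At the end, for the whole second after the job is handed in: The coupling stands mouth down on the rubber pad, upright within 10 degrees, its axis within 25 mm of the pad's centre, the pad flat on the worktop, the sleeve forward (under 2 mm back) (horizontal distance between coupling_grip and pad_top below 0.025 m and z of coupling_grip in the frame of pad_top between 0.018 and 0.028 m and angle between coupling_grip's own z axis and vertical below 0.17 rad and height (world z) of pad_top below 0.02 m and value of joint sleeve below 0.002 m); the robot touches nothing.
It also fails if it takes over 35 s, if anything falls off the work surface, if the arm or the gripper's body presses on something with over 40 N, if the wrist force passes 120 N, or if a joint passes its speed limit or range.

ROBOT

A 6-joint arm with a two-finger parallel gripper is mounted at the origin on a cart in front of the work surface, level with it; the furniture and walls round the work are solid. World frame = base frame: x ahead of the robot, y to its left, z up, the work surface at z = 0. Lengths are in mm, angles in rad, forces in N, time in s.
With the tool pointing down it reaches from about 275 to 750 mm from the base axis. Payload 10.2 kg.
Tool frame: the origin (TCP) lies on the mounting face of the last link; the fingertips stand 173 mm ahead of it and the grasp point (between the pads) lies 155 mm ahead of it; z points along the fingers, y is the direction in which the jaws open and shut (so a half turn about z gives the same grasp; the last joint's range is limited). The gripper opens to 85 mm and grips with 20 to 120 N. Pads are 22 mm wide; open, the fingers measure 114 mm over their backs; the gripper's body (76 mm by 85 mm) begins 54 mm behind the grasp point. The pads swing forward as they close: fully open they stand 13 mm farther back than shut.
Start: joints at [1.004, 0.313, 1.498, -0, 1.331, -0.223], TCP at [176.974, 494.28, 404.694] pointing down, gripper open.
Joint ranges: [-2.94, 2.94], [-0.97, 2.17], [0.19, 2.56], [-1.23, 4.37], [0.02, 3.11], [-2.88, 2.88]. Speed limits (rad/s): [2.39, 2.39, 3.01, 3.14, 3.14, 3.14].

INTERFACE

Orientations are given as a unit quaternion [x, y, z, w].
In Python, from workcell import manip gives the robot as it stands. The module is installed in compiled form; this text tells all that it offers.
- The arm moves only by the shell command python3 -m crank 'ROWS'. ROWS is JSON, a list of rows, each a list of 7 numbers: the shift along the tool's x, y, z in mm, then the turn, a rotation vector about the tool's x, y, z in rad, then the finger opening in mm, from 0 to 85.4. A call has exactly 5 rows; each row is the pose to reach, as a shift and turn from the pose measured when the call began, along the tool's axes at that moment; what a row does not reach only later rows make up. A row lasts 1/10 s, in which the tool goes at most 50 mm and 8.59 degrees, less where a joint would pass 70% of its speed; a pose out of reach is approached as far as the arm can. A call with a gripper value outside its range is refused whole. The fingers move at their own pace and stop on an object; the grip force is fixed at half the most. Time passes only in rows, so rows that repeat a pose let the fingers close, or fill a call up. It gives the time, the measured TCP pose, the force and the opening at its end, in the units of the state.
- manip.state(): the state, without advancing time (a new reading comes with each control period).
- manip.capture(name): name is "side" or "top"; returns (picture, depth): 420x560x3 uint8, red, green, blue; 420x560 float32, mm along the optical axis (not along the pixel's ray), 0 where there is no reading.
- manip.get_calibration(name): a dict with "K" (3x3 intrinsics, pixels), "D" ([k1, k2, p1, p2, k3] as OpenCV has them; the pictures are not rectified), "rvec" (rotation vector, rad) and "tvec" (3), from world to camera coordinates, as OpenCV has them. Camera axes: x right, y down, z forward; pixel columns grow to the right and rows downward; lengths in mm; the calibration is good to about 2 mm. A picture is of the moment at which its call begins. get_calibration takes no time and is no camera call.
- manip.hand_in(): hands the job in, once; it reports no verdict.
The state is a dict: "clock": time; "joints": joint angles; "dq": joint speeds; "tau": joint torques, N m; "tool_pos": TCP position; "eef_rot": TCP orientation; "ft_force": force on the tool from outside, world axes, zero at the start; "moment": the same for the moment, N m; "finger_gap": opening from 0.0 (shut) to 1.0 (fully open).
Only numpy, scipy, OpenCV 4.12 (cv2) and the standard library are available. Lean on these libraries where they do the work, as an engineer would, in place of code of your own. Each camera call takes 0.05 s, during which the arm holds its last target.

## Working session

There is one attempt and no reset: what is moved stays moved. The work goes in short steps, Python scripts to look and compute and a shell command to move; the robot and the scene stay as the last step left them, time stands still between calls to the robot, and variables do not carry over. Pictures are saved under pics/ and viewed, and the job is handed in when it is done.

```bash
mkdir -p pics; cat > h.py <<'E'
import numpy as np, cv2
from workcell import manip
from scipy.spatial.transform import Rotation as R
def cal(n):
    c=manip.get_calibration(n); return np.array(c["K"],float),np.array(c["D"],float),cv2.Rodrigues(np.array(c["rvec"],float))[0],np.array(c["tvec"],float).ravel()
def ray(n,uv):
    K,D,Rm,t=cal(n); p=cv2.undistortPoints(np.array([[uv]],float),K,D).ravel()
    return -Rm.T@t, Rm.T@np.array([p[0],p[1],1.])
def onz(n,uv,z):
    o,d=ray(n,uv); return o+d*(z-o[2])/d[2]
def atd(n,uv,dep):
    o,d=ray(n,uv); return o+d*dep
def proj(n,P):
    K,D,Rm,t=cal(n); return cv2.projectPoints(np.array([P],float),cv2.Rodrigues(Rm)[0],t,K,D)[0].ravel()
def snap(n,tag):
    im,d=manip.capture(n); cv2.imwrite(f"pics/{tag}.png",im[:,:,::-1]); np.save(f"pics/{tag}.npy",d); return im,d
E
python3 - <<'E'
from h import *
snap("top","t0"); snap("side","s0")
for n in("top","side"):
    K,D,Rm,t=cal(n); print(n,-Rm.T@t, Rm[2],K[0,0])
print(manip.state())
E
```

```text
top [ 473.93608084 -139.75374878  943.74856   ] [ 0.06074894  0.00781711 -0.99812247] 460.01561216094234
side [ 507.55854959 -917.20062118  396.66135753] [ 0.00299568  0.91899458 -0.39425878] 413.87838549213564
{'clock': 0.1, 'joints': array([ 1.00358150e+00,  3.13377452e-01,  1.49833540e+00,  1.29594019e-05,
        1.33098751e+00, -2.23348194e-01]), 'dq': array([ 0.00042491, -0.00061934, -0.00229299, -0.0001359 , -0.00154915,
        0.00075864]), 'tau': array([ 3.63386258e-03, -4.12904155e+01, -2.60138530e+01, -1.40291504e-04,
        3.03310801e-03,  2.39214319e-05]), 'tool_pos': array([176.96153899, 494.24505715, 404.21036258]), 'eef_rot': array([ 1.71088971e-01,  9.85255427e-01, -5.08721015e-04, -2.19079198e-04]), 'ft_force': array([ 0.37044121, -0.3608753 ,  0.24190037]), 'moment': array([ 0.02123124, -0.03947482,  0.00879296]), 'finger_gap': 0.9975952844005017}
```

View pics/t0.png

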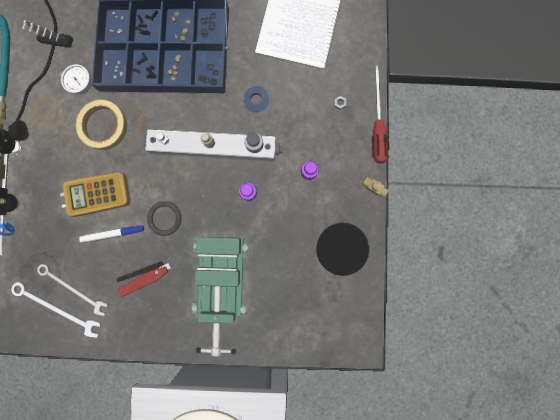

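View pics/s0.png

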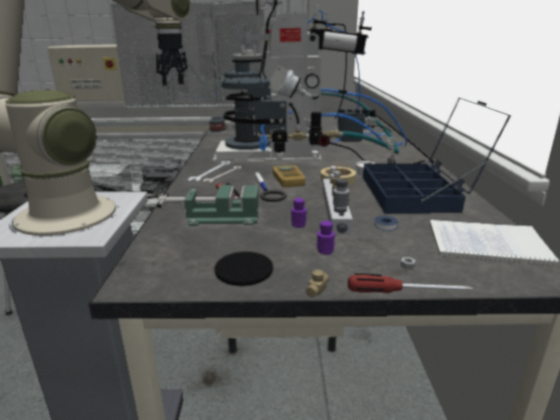

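```bash
python3 - <<'E'
from h import *
t=cv2.imread("pics/t0.png"); s=cv2.imread("pics/s0.png")
a=cv2.resize(t[110:210,140:340],(800,400),interpolation=cv2.INTER_CUBIC)
b=cv2.resize(s[150:260,270:420],(273,200),interpolation=cv2.INTER_CUBIC)
b=cv2.resize(s[160:240,300:380],(560,560),interpolation=cv2.INTER_CUBIC)
cv2.imwrite("pics/c1.png",a);cv2.imwrite("pics/c2.png",b)
d=np.load("pics/t0.npy")
print(d[134:152:2,242:270:2].round(0))
g=cv2.cvtColor(t,cv2.COLOR_BGR2GRAY)
m=(g<22).astype('u1')[200:300,300:385]
m=cv2.morphologyEx(m,cv2.MORPH_OPEN,np.ones((3,3)))
c=max(cv2.findContours(m,0,2)[0],key=cv2.contourArea)
(x,y),r=cv2.minEnclosingCircle(c);e=cv2.fitEllipse(c);print(x+300,y+200,r,e)
print(onz("top",(e[0][0]+300,e[0][1]+200),14), d[249,343])
E
```

```text
[[916. 917. 953. 842. 843. 842. 844. 841. 864. 958. 951. 955. 954. 954.]
 [912. 912. 863. 844. 846. 841. 843. 845. 841. 865. 913. 916. 913. 915.]
 [913. 916. 844. 841. 841. 843. 846. 843. 840. 863. 870. 913. 917. 914.]
 [912. 913. 845. 841. 842. 841. 840. 839. 841. 866. 871. 912. 912. 916.]
 [914. 870. 865. 841. 841. 841. 840. 844. 849. 864. 867. 911. 911. 912.]
 [912. 911. 864. 862. 842. 844. 842. 846. 865. 863. 875. 909. 906. 906.]
 [912. 913. 865. 866. 865. 867. 861. 863. 863. 864. 888. 912. 905. 908.]
 [912. 912. 912. 869. 862. 865. 866. 865. 866. 879. 912. 912. 908. 909.]
 [913. 912. 910. 895. 878. 867. 869. 872. 880. 893. 914. 910. 912. 910.]]Traceback (most recent call last):
  File "<stdin>", line 12, in <module>
ValueError: max() iterable argument is empty
```

View pics/c1.png

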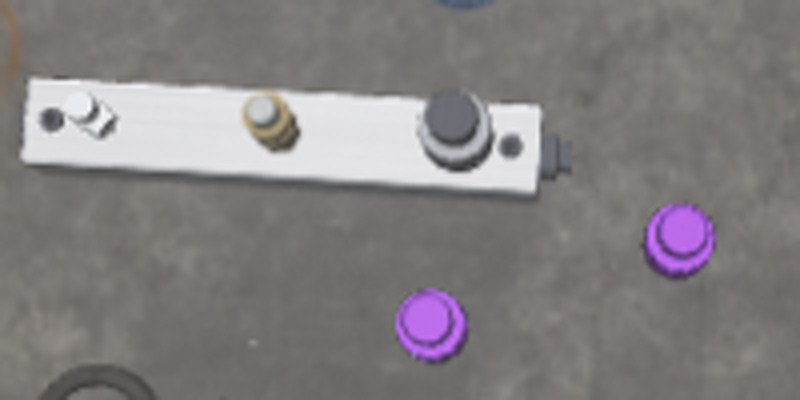

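View pics/c2.png

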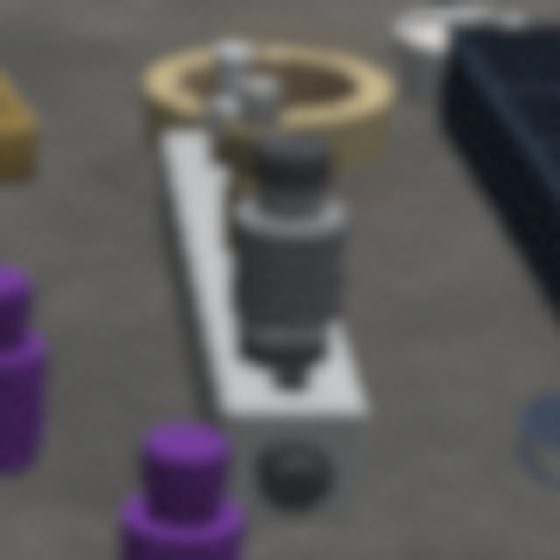

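```bash
python3 - <<'E'
from h import *
t=cv2.imread("pics/t0.png"); d=np.load("pics/t0.npy"); ds=np.load("pics/s0.npy"); s=cv2.imread("pics/s0.png")
# plug top: blob in depth band; sleeve ring
def band(d,lo,hi,r0,r1,c0,c1):
    m=np.zeros(d.shape,'u1'); m[r0:r1,c0:c1]=((d>lo)&(d<hi))[r0:r1,c0:c1]; return m
m=band(d,835,851,120,165,235,275); c=max(cv2.findContours(m,0,1)[0],key=cv2.contourArea)
(x,y),r=cv2.minEnclosingCircle(c); M=cv2.moments(m,True); u=(M['m10']/M['m00'],M['m01']/M['m00'])
print("plug",x,y,r,u,m.sum(),onz("top",(x,y),110),onz("top",u,110))
m=band(d,835,876,120,165,235,275); c=max(cv2.findContours(m,0,1)[0],key=cv2.contourArea)
(x,y),r=cv2.minEnclosingCircle(c); print("sleeve+plug",x,y,r)
m=band(d,855,873,120,165,235,275);ys,xs=np.nonzero(m)
P=np.array([atd("top",(a,b),d[b,a]) for a,b in zip(xs,ys)]);print("ring med z",np.median(P[:,2]))
lo=P[np.abs(P[:,2]-88)<8]; print(lo.min(0),lo.max(0)); 
# sleeve outline: lower half
h=cv2.convexHull(lo[:,:2].astype('f4')); (cx,cy),rr=cv2.minEnclosingCircle(h); print("ring circle",cx,cy,rr)
# bar: white mask
hsv=cv2.cvtColor(t,cv2.COLOR_BGR2HSV)
m=((hsv[...,2]>170)&(hsv[...,1]<40)).astype('u1');m[:,:140]=0;m[:,280:]=0;m[:120]=0;m[165:]=0
c=max(cv2.findContours(m,0,1)[0],key=cv2.contourArea); bx=cv2.boxPoints(cv2.minAreaRect(c)); q=np.array([onz("top",b,40) for b in bx]);print("bar",bx,q[:,:2])
# pad
v=t.max(2); print("pad v",v[249,343],v[249,300],d[249,343])
m=(v<40).astype('u1');m[:,:300]=0;m[:205]=0;m[295:]=0;m[:,378:]=0
m=cv2.morphologyEx(m,cv2.MORPH_OPEN,np.ones((5,5)));c=max(cv2.findContours(m,0,1)[0],key=cv2.contourArea)
e=cv2.fitEllipse(c);print(e,onz("top",e[0],14))
# side check
for n,P in(("plug",onz("top",u,110)),("pad",onz("top",e[0],14))): print(n,"side px",proj("side",P))
v=s.max(2);m=(v<30).astype('u1');m[:245]=0;m[290:]=0;m[:,:205]=0;m[:,285:]=0
m=cv2.morphologyEx(m,cv2.MORPH_OPEN,np.ones((3,3)));c=max(cv2.findContours(m,0,1)[0],key=cv2.contourArea);e=cv2.fitEllipse(c);print("side pad",e)
E
```

```text
plug 252.5 138.5 6.96429443359375 (252.45637583892616, 138.51006711409397) 149 [647.19051156 -83.75397256 110.        ] [647.16978865 -83.67438737 110.        ]
sleeve+plug 253.5 141.0294189453125 9.68411636352539
ring med z 88.2727830756923
[ 630.39222039 -100.29211018   80.80258123] [664.06016034 -66.0826308   92.59315933]
ring circle 647.8348999023438 -83.52793884277344 17.593509674072266
bar [[144.88773 149.96501]
 [146.11798 128.43532]
 [274.869   135.79253]
 [273.63873 157.32222]] [[ 633.83666085  136.38915001]
 [ 677.74010984  136.1942394 ]
 [ 668.32624989 -123.43179697]
 [ 624.94492559 -122.19583468]]
pad v 44 110 924.84155Traceback (most recent call last):
  File "<stdin>", line 23, in <module>
ValueError: max() iterable argument is empty
```

```bash
cat >> h.py <<'E'
def plan(gx,gy,gz,yaw_deg=90):
    s=manip.state(); Rt=R.from_quat(s["eef_rot"]); p=s["tool_pos"]
    a=np.radians(yaw_deg); x=np.array([np.cos(a),np.sin(a),0]); z=np.array([0,0,-1.]); T=R.from_matrix(np.c_[x,np.cross(z,x),z])
    tcp=np.array([gx,gy,gz+155.])
    print("shift",(Rt.inv().apply(tcp-p)).round(1),"rotvec",(Rt.inv()*T).as_rotvec().round(4)," tcp",p.round(1),"F",s["ft_force"].round(1),"gap",round(s["finger_gap"],3),"t",s["clock"])
E
python3 - <<'E'
from h import *
t=cv2.imread("pics/t0.png"); d=np.load("pics/t0.npy"); s=cv2.imread("pics/s0.png")
v=t.max(2);m=(v<60).astype('u1');m[:,:300]=0;m[:205]=0;m[295:]=0;m[:,378:]=0
m=cv2.morphologyEx(m,cv2.MORPH_OPEN,np.ones((5,5)));c=max(cv2.findContours(m,0,1)[0],key=cv2.contourArea)
e=cv2.fitEllipse(c);P=onz("top",e[0],14);print(e,P, e[1][0]/460*930)
print("side px",proj("side",P))
v=s.max(2);m=(v<45).astype('u1');m[:245]=0;m[290:]=0;m[:,:205]=0;m[:,285:]=0
m=cv2.morphologyEx(m,cv2.MORPH_OPEN,np.ones((3,3)));c=max(cv2.findContours(m,0,1)[0],key=cv2.contourArea);e=cv2.fitEllipse(c);print("side pad",e,onz("side",e[0],14))
print(proj("side",[647.5,-83.6,110]),proj("side",[647.5,-83.6,88]))
# tall things
K,D,Rm,tt=cal("top"); 
for r in range(0,200,20): print(r,[int(atd("top",(c,r),d[r,c])[2]) if d[r,c]>0 else -1 for c in range(60,400,20)])
plan(647.5,-83.6,230)
E
```

```text
((342.2458190917969, 248.76153564453125), (51.118446350097656, 51.476558685302734), 167.17111206054688) [ 447.17851313 -265.1817522    14.        ] 103.34816327302352
side px [242.94623133 263.23616838]
side pad ((243.31268310546875, 268.53082275390625), (32.8044319152832, 57.5362434387207), 86.41192626953125) [ 449.09673177 -283.59437159   14.        ]
[341.279723   179.43963062] [340.73360519 189.15904117]
0 [0, -1, 48, 43, 43, 44, 39, 42, 42, 1, -1, 11, 9, 14, 1, 0, 1]
20 [0, 3, 33, 2, 21, 39, 0, 2, 5, 0, 1, 12, 14, 10, 1, 1, 1]
40 [24, 1, 25, 3, 0, 36, 4, 3, 0, 0, 14, 13, 12, 12, 0, 2, 1]
60 [0, 2, 11, 0, 20, 32, 2, 1, 1, 3, 0, 0, 13, 10, 1, 1, 0]
80 [1, 26, 8, 1, 1, 23, 0, 2, 2, 0, 2, 0, 1, 0, 1, 0, 0]
100 [2, 2, 26, 0, 1, 3, 0, 0, 0, 0, 2, 1, 0, 0, 0, -1, 2]
120 [2, 25, -1, 25, -1, -1, 1, 0, 1, 0, 2, 0, 1, 2, -3, 2, 19]
140 [-1, 1, 0, 7, 1, 77, 39, 86, 42, 41, 86, -1, 0, 0, 1, 2, 30]
160 [3, 1, 2, 1, 0, -1, 0, -1, -1, 0, 1, 0, 0, 0, 3, 0, 32]
180 [1, 24, 31, 25, 0, 0, -1, -1, -1, 0, 1, 0, 0, -3, 0, -2, 3]
shift [-637.8 -385.4   19.5] rotvec [-1.1000e-03  4.0000e-04  1.2269e+00]  tcp [177.  494.2 404.2] F [ 0.4 -0.4  0.2] gap 0.998 t 0.1
```

```bash
python3 -m crank '[[-42,-25,0,0,0,0.14,85],[-84,-50,0,0,0,0.28,85],[-126,-76,0,0,0,0.42,85],[-168,-102,0,0,0,0.56,85],[-210,-127,0,0,0,0.7,85]]'; python3 -c "
from h import *
plan(647.5,-83.6,230)"
```

```text
clock: 0.6
tool_pos: [332.5, 302.2, 404.2]
eef_rot: [0.501, 0.865, -0.001, -0.0]
ft_force: [0.9, 0.9, 0.4]
finger_gap: 0.997
shift [-491.4   80.9   19.3] rotvec [-0.001   0.0008  0.5215]  tcp [332.5 302.2 404.2] F [0.9 0.9 0.4] gap 0.997 t 0.6
```

```bash
python3 -m crank '[[-48,8,0,0,0,0.13,85],[-96,16,0,0,0,0.26,85],[-144,24,0,0,0,0.39,85],[-192,32,0,0,0,0.52,85],[-240,40,0,0,0,0.52,85]]'; python3 -c "
from h import *
plan(647.5,-83.6,150)"
```

```text
clock: 1.1
tool_pos: [487.7, 112.1, 404.1]
eef_rot: [0.708, 0.706, -0.001, -0.0]
ft_force: [1.4, 0.9, 0.3]
finger_gap: 0.997
shift [-195.2  160.4   99.1] rotvec [-0.0012  0.0009 -0.0025]  tcp [487.7 112.1 404.1] F [1.4 0.9 0.3] gap 0.997 t 1.1
```

```bash
python3 -m crank '[[-39,32,5,0,0,0,85],[-78,64,20,0,0,0,85],[-117,96,45,0,0,0,85],[-156,128,70,0,0,0,85],[-195,160,95,0,0,0,85]]'; python3 -m crank '[[0,0,4,0,0,0,85],[0,0,4,0,0,0,85],[0,0,4,0,0,0,85],[0,0,4,0,0,0,85],[0,0,4,0,0,0,85]]'; python3 -c "
from h import *
plan(647.5,-83.6,71)
snap('top','t1');im,d=snap('side','s1')
cv2.imwrite('pics/s1c.png',cv2.resize(im[80:240,260:420,::-1],(600,600),interpolation=2))"
```

```text
clock: 1.6
tool_pos: [634.3, -68.3, 318.5]
eef_rot: [0.708, 0.706, -0.001, -0.0]
ft_force: [1.1, 0.1, 1.1]
finger_gap: 0.995
clock: 2.1
tool_pos: [634.0, -67.4, 315.7]
eef_rot: [0.708, 0.707, -0.0, 0.0]
ft_force: [-0.1, -0.9, 0.5]
finger_gap: 1.001
shift [-16.1  13.5  89.7] rotvec [-0.0001  0.0012 -0.0016]  tcp [634.  -67.4 315.7] F [-0.1 -0.9  0.5] gap 1.001 t 2.1
```

View pics/s1c.png

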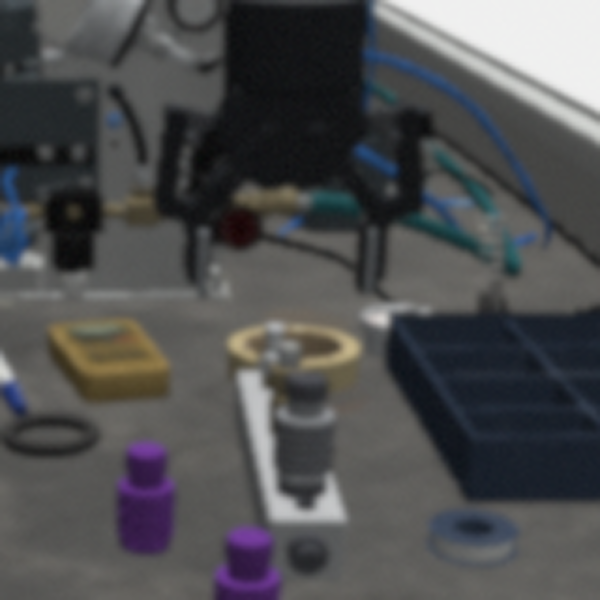

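View pics/t1.png

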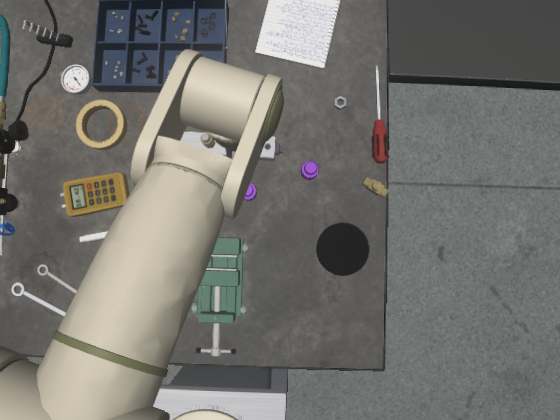

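```bash
python3 -m crank '[[-8,7,0,0,0,0,85],[-16,13.5,0,0,0,0,85],[-16,13.5,10,0,0,0,85],[-16,13.5,20,0,0,0,85],[-16,13.5,20,0,0,0,85]]';python3 -c "
from h import *
plan(647.5,-83.6,69)"
```

```text
clock: 2.7
tool_pos: [647.2, -83.7, 292.8]
eef_rot: [0.708, 0.706, -0.002, -0.002]
ft_force: [-0.2, 0.2, 0.3]
finger_gap: 0.995
shift [ 0.   0.6 68.8] rotvec [-0.0047 -0.0003 -0.0021]  tcp [647.2 -83.7 292.8] F [-0.2  0.2  0.3] gap 0.995 t 2.7
```

```bash
python3 -m crank '[[0,0,17,0,0,0,85],[0,0,34,-0.003,0,0,85],[0,0.5,51,-0.003,0,0,85],[0,0.5,68,-0.003,0,0,85],[0,0.5,69,-0.003,0,0,85]]';python3 -m crank '[[0,0,0,0,0,0,60],[0,0,0,0,0,0,60],[0,0,0,0,0,0,60],[0,0,0,0,0,0,60],[0,0,0,0,0,0,60]]';python3 -c "
from h import *
plan(647.5,-83.6,69)
im,d=snap('side','s2')
cv2.imwrite('pics/s2c.png',cv2.resize(im[130:240,290:400,::-1],(600,600),interpolation=2))"
```

```text
clock: 3.2
tool_pos: [646.8, -83.3, 221.4]
eef_rot: [0.708, 0.706, -0.001, -0.003]
ft_force: [-0.1, 0.2, -0.7]
finger_gap: 0.993
clock: 3.7
tool_pos: [646.8, -83.3, 221.8]
eef_rot: [0.708, 0.706, -0.001, -0.002]
ft_force: [-0.2, -0.3, 0.6]
finger_gap: 0.702
shift [-0.3  0.6 -2.2] rotvec [-0.0053 -0.0015 -0.0019]  tcp [646.8 -83.3 221.8] F [-0.2 -0.3  0.6] gap 0.702 t 3.7
```

View pics/s2c.png

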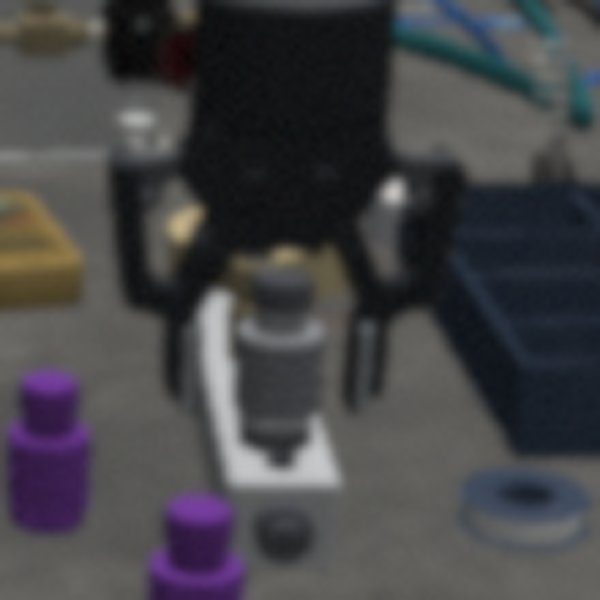

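```bash
python3 - <<'E'
from h import *
s=manip.state();Rt=R.from_quat(s["eef_rot"]);g=s["tool_pos"]+Rt.apply([0,0,155]);print("grasp",g, Rt.apply([0,0,1]))
for dy in(-30,30):
    p=proj("side",s["tool_pos"]+Rt.apply([0,dy,150]));print(dy,(p-[290,130])*600/110)
print((proj("side",[647.5,-83.6,71])-[290,130])*600/110)
print(s["tau"],s["joints"])
d=np.load("pics/s2.npy")
for r in range(190,207,3): print(r,[int(x) for x in d[r,316:366:1]])
E
```

```text
grasp [646.00075855 -83.07602409  66.75575583] [-0.00537632  0.00150792 -0.99998441]
-30 [195.11090914 361.00229027]
30 [346.15366181 360.48003267]
[274.46119194 362.95378499]
[ 8.05023563e-03 -5.76781762e+01 -2.32965213e+01 -4.33908999e-04
  1.75507169e-02 -3.50735615e-05] [-3.07351577e-01  7.67268201e-01  1.26990616e+00 -2.11311861e-04
  1.10999890e+00 -3.05280000e-01]
190 [1139, 1143, 1140, 895, 0, 882, 878, 883, 878, 878, 878, 1022, 1023, 1023, 1025, 985, 975, 884, 885, 883, 884, 880, 880, 878, 874, 875, 876, 879, 876, 880, 885, 884, 884, 1137, 1137, 1141, 1132, 893, 885, 877, 876, 876, 884, 880, 880, 1133, 1138, 1141, 1132, 1135]
193 [1120, 1116, 1121, 892, 885, 883, 883, 881, 881, 881, 880, 1004, 1005, 1006, 1006, 988, 979, 886, 879, 880, 877, 876, 874, 873, 871, 874, 874, 873, 870, 875, 876, 879, 882, 1118, 1120, 1116, 1114, 896, 885, 882, 879, 878, 883, 880, 885, 1113, 1110, 1116, 1116, 1115]
196 [1098, 1096, 1100, 891, 886, 888, 885, 883, 882, 882, 882, 985, 987, 983, 986, 987, 982, 888, 884, 880, 876, 876, 882, 874, 877, 877, 875, 878, 877, 876, 878, 880, 885, 1093, 1092, 1
[... 186 characters left out ...]
882, 880, 878, 879, 876, 880, 879, 877, 875, 880, 883, 885, 1075, 1078, 1077, 1076, 906, 897, 886, 885, 884, 891, 889, 892, 1073, 1073, 1074, 1075, 1073, 1074]
202 [1060, 1055, 1055, 0, 893, 895, 891, 887, 889, 886, 987, 962, 954, 954, 952, 953, 899, 889, 889, 889, 886, 879, 883, 882, 878, 884, 882, 879, 881, 882, 884, 887, 1058, 1056, 1056, 1053, 906, 895, 890, 0, 889, 896, 892, 1054, 1056, 1056, 1058, 1054, 1054, 1055]
205 [1040, 1040, 1038, 1042, 1040, 1041, 1042, 892, 887, 894, 986, 957, 937, 933, 930, 933, 929, 895, 889, 891, 887, 884, 883, 881, 883, 884, 881, 882, 886, 887, 888, 893, 1037, 1037, 1037, 1037, 1037, 896, 892, 893, 893, 1040, 1037, 1039, 1035, 1037, 1036, 1037, 1036, 1035]
```

```bash
python3 -m crank '[[0,1,-1,-0.005,0,0,60],[0,1.5,-2.5,-0.005,0,0,60],[0,1.5,-2.5,-0.005,0,0,60],[0,1.5,-2.5,-0.005,0,0,50],[0,1.5,-2.5,-0.005,0,0,50]]';python3 - <<'E'
from h import *
s=manip.state();Rt=R.from_quat(s["eef_rot"]);g=s["tool_pos"]+Rt.apply([0,0,155]);print("grasp",g, Rt.apply([0,0,1]),s["finger_gap"],s["clock"])
im,d=snap('side','s3')
for r in range(190,207,3):
    x=d[r,316:366]; print(r,''.join('#' if v<925 else '.' for v in x))
E
```

```text
clock: 4.25
tool_pos: [648.3, -83.3, 224.2]
eef_rot: [0.708, 0.706, 0.0, -0.001]
ft_force: [-0.4, -0.3, -0.8]
finger_gap: 0.584
grasp [648.24053594 -83.07886472  69.15361009] [-5.67675580e-04  1.55493309e-03 -9.99998630e-01] 0.5843158626619851 4.25
190 .......#######...################...########......
193 .......#######...################..########.......
196 ......########...################..########.......
199 .......#######..################...########.......
202 ........######..################...#######........
205 ..........###....###############....####..........
```

```bash
python3 -m crank '[[0,0,0,0,0,0,40],[0,0,0,0,0,0,36],[0,0,0,0,0,0,30],[0,0,0,0,0,0,20],[0,0,0,0,0,0,20]]';python3 -m crank '[[0,0,0,0,0,0,15],[0,0,0,0,0,0,15],[0,0,0,0,0,0,15],[0,0,0,0,0,0,15],[0,0,0,0,0,0,15]]';python3 - <<'E'
from h import *
s=manip.state();Rt=R.from_quat(s["eef_rot"]);g=s["tool_pos"]+Rt.apply([0,0,155]);print("grasp",g, Rt.apply([0,0,1]),s["finger_gap"]*85.4,s["clock"],s["ft_force"],s["moment"])
im,d=snap('side','s4')
cv2.imwrite('pics/s4c.png',cv2.resize(im[130:240,290:400,::-1],(600,600),interpolation=2))
E
```

```text
clock: 4.8
tool_pos: [648.3, -83.3, 224.4]
eef_rot: [0.708, 0.706, 0.0, -0.001]
ft_force: [-3.5, -0.1, 5.0]
finger_gap: 0.403
clock: 5.3
tool_pos: [648.3, -83.3, 224.4]
eef_rot: [0.708, 0.706, 0.0, -0.001]
ft_force: [-2.0, 0.4, 4.4]
finger_gap: 0.404
grasp [648.12998102 -83.07690401  69.41166305] [-8.69751084e-04  1.48643781e-03 -9.99998517e-01] 34.51003203217504 5.3 [-1.96055993  0.41087055  4.35898816] [-0.01839052  0.51913876  0.0043356 ]
```

View pics/s4c.png

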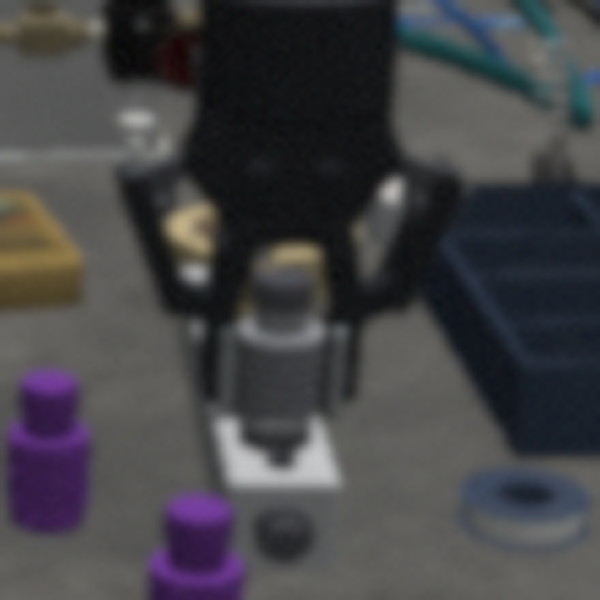

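The pads hold the sleeve: left pad at crop (228,370), right pad at (335,370), with the opening at 34.5 mm. Next I draw it up slowly.

```bash
python3 -m crank '[[0,0,-1.2,0,0,0,15],[0,0,-2.4,0,0,0,15],[0,0,-3.6,0,0,0,15],[0,0,-4.6,0,0,0,15],[0,0,-5.6,0,0,0,15]]';python3 - <<'E'
from h import *
s=manip.state();print(s["tool_pos"],s["finger_gap"]*85.4,s["clock"],s["ft_force"])
im,d=snap('side','s5')
cv2.imwrite('pics/s5c.png',cv2.resize(im[130:240,290:400,::-1],(600,600),interpolation=2))
E
```

```text
clock: 5.85
tool_pos: [648.1, -83.3, 229.3]
eef_rot: [0.708, 0.706, -0.0, -0.001]
ft_force: [-0.8, 0.4, -8.4]
finger_gap: 0.407
[648.12261126 -83.25124287 229.34855042] 34.72916828267396 5.85 [-0.76526217  0.38676138 -8.42083662]
```

View pics/s5c.png

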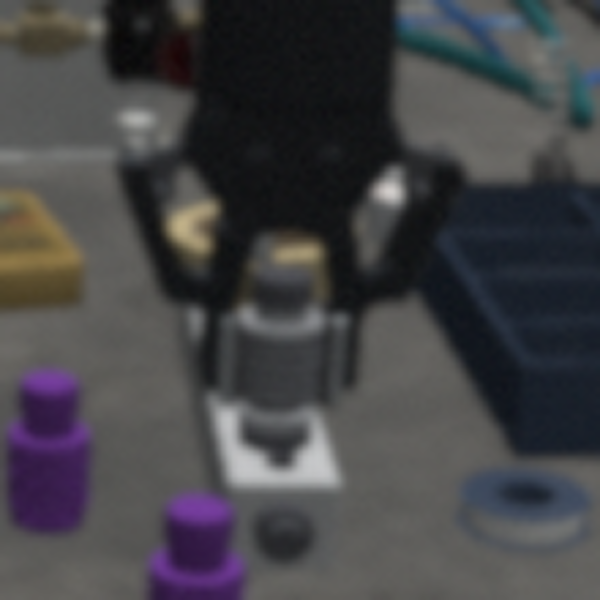

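```bash
python3 -m crank '[[0,0,-0.5,0,0,0,15],[0,0,-1,0,0,0,15],[0,0,-1.8,0,0,0,15],[0,0,-2.8,0,0,0,15],[0,0,-3.8,0,0,0,15]]';python3 - <<'E'
from h import *
s=manip.state();print(s["tool_pos"],s["finger_gap"]*85.4,s["clock"],s["ft_force"])
im,d=snap('side','s6')
cv2.imwrite('pics/s6c.png',cv2.resize(im[130:240,290:400,::-1],(600,600),interpolation=2))
E
```

```text
clock: 6.4
tool_pos: [648.1, -83.2, 233.9]
eef_rot: [0.708, 0.706, -0.0, -0.001]
ft_force: [-2.4, 0.6, -4.6]
finger_gap: 0.408
[648.1229817  -83.22958573 233.92033691] 34.81003842606073 6.4 [-2.39504148  0.57086082 -4.6028416 ]
```

View pics/s6c.png

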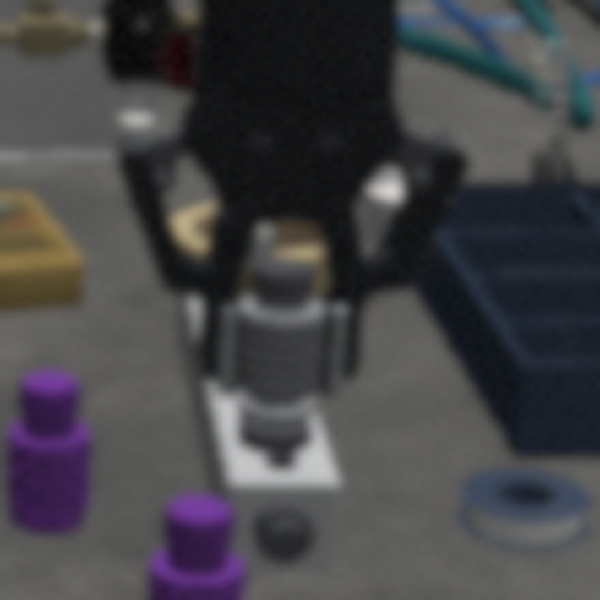

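```bash
python3 -m crank '[[0,0,-2,0,0,0,15],[0,0,-4,0,0,0,15],[0,0,-6,0,0,0,15],[0,0,-8,0,0,0,15],[0,0,-10,0,0,0,15]]';python3 - <<'E'
from h import *
s=manip.state();print(s["tool_pos"],s["finger_gap"]*85.4,s["clock"],s["ft_force"])
im,d=snap('side','s7')
cv2.imwrite('pics/s7c.png',cv2.resize(im[130:240,290:400,::-1],(600,600),interpolation=2))
E
```

```text
clock: 6.95
tool_pos: [648.2, -83.3, 244.3]
eef_rot: [0.708, 0.706, -0.0, -0.001]
ft_force: [-1.2, 0.2, -4.9]
finger_gap: 0.405
[648.15923797 -83.31173815 244.34090254] 34.545929269932074 6.95 [-1.18464545  0.15750942 -4.88679148]
```

View pics/s7c.png

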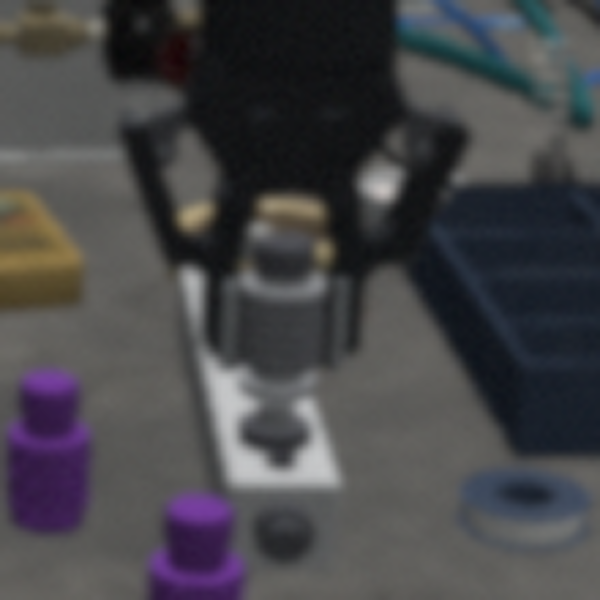

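```bash
python3 -m crank '[[0,0,-15,0,0,0,15],[0,0,-32,0,0,0,15],[0,0,-50,0,0,0,15],[0,0,-68,0,0,0,15],[0,0,-85,0,0,0,15]]';python3 - <<'E'
from h import *
s=manip.state();print(s["tool_pos"],s["finger_gap"]*85.4,s["clock"],s["ft_force"])
im,d=snap('side','s8');im2,d2=snap('top','t8')
cv2.imwrite('pics/s8c.png',cv2.resize(im[80:240,280:400,::-1],(450,600),interpolation=2))
plan(447.5,-265,175)
E
```

```text
clock: 7.5
tool_pos: [648.4, -83.4, 332.7]
eef_rot: [0.708, 0.706, 0.001, 0.001]
ft_force: [0.2, 0.8, -1.4]
finger_gap: 0.405
[648.41946856 -83.43579842 332.67692761] 34.607555321350304 7.5 [ 0.19038162  0.82556577 -1.40414304]
shift [-181.9 -200.8    3. ] rotvec [ 0.0062  0.0008 -0.0018]  tcp [648.6 -83.5 334.1] F [-0.3  0.8 -2.5] gap 0.403 t 7.6
```

View pics/s8c.png

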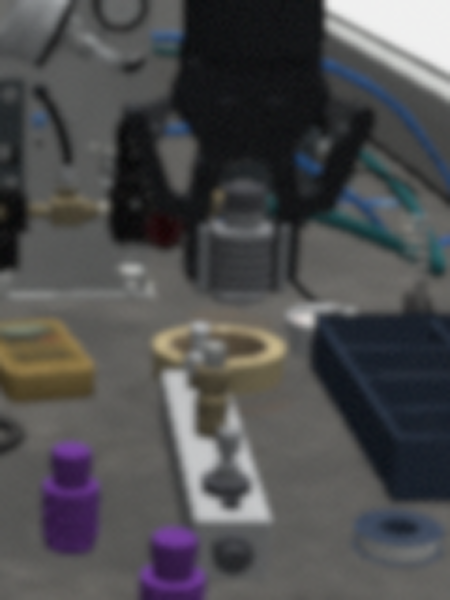

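The coupling (crop 240,230) is held upright and clear of the bare nipple (230,445). Next I move it over the pad.

```bash
python3 -m crank '[[-20,-22,0,0,0,0,15],[-45,-50,0,0,0,0,15],[-72,-80,0,0,0,0,15],[-100,-110,0,0,0,0,15],[-128,-141,0,0,0,0,15]]';python3 -c "
from h import *
plan(447.5,-265,175)"
```

```text
clock: 8.1
tool_pos: [506.1, -212.0, 333.5]
eef_rot: [0.708, 0.707, 0.002, 0.003]
ft_force: [0.5, -1.9, -1.9]
finger_gap: 0.403
shift [-53.  -58.6   3.1] rotvec [ 0.0071  0.0014 -0.0014]  tcp [ 506.1 -212.   333.5] F [ 0.5 -1.9 -1.9] gap 0.403 t 8.1
```

```bash
python3 -m crank '[[-20,-22,0,0,0,0,15],[-40,-44,0,0,0,0,15],[-53,-58.5,0,0.005,0,0,15],[-53,-58.5,20,0.007,0,0,15],[-53,-58.5,40,0.007,0,0,15]]';python3 -m crank '[[0,0,10,0,0,0,15],[0,0,22,0,0,0,15],[0,0,34,0,0,0,15],[0,0,44,0,0,0,15],[0,0,50,0,0,0,15]]';python3 - <<'E'
from h import *
plan(447.5,-265,35.4)
im,d=snap('side','s9')
cv2.imwrite('pics/s9c.png',cv2.resize(im[160:300,180:320,::-1],(600,600),interpolation=2))
E
```

```text
clock: 8.6
tool_pos: [447.5, -265.5, 293.2]
eef_rot: [0.708, 0.706, -0.0, 0.002]
ft_force: [0.9, 0.1, -2.5]
finger_gap: 0.403
clock: 9.1
tool_pos: [447.6, -265.6, 242.4]
eef_rot: [0.708, 0.706, -0.0, 0.001]
ft_force: [-0.5, 0.4, -2.3]
finger_gap: 0.407
shift [ 0.7 -0.1 52. ] rotvec [ 0.0013  0.0025 -0.0026]  tcp [ 447.6 -265.6  242.4] F [-0.5  0.4 -2.3] gap 0.407 t 9.1
```

View pics/s9c.png

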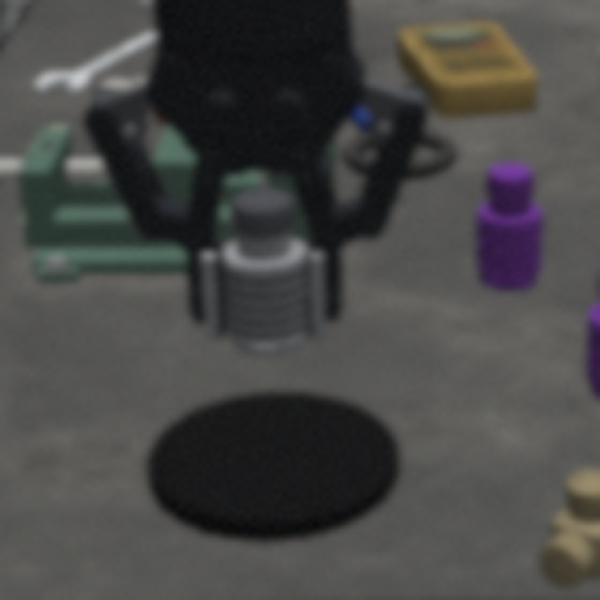

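```bash
python3 -m crank '[[0,0.5,10,0,0,0,15],[0.5,1,20,0,0,0,15],[0.5,1,30,0,0,0,15],[0.5,1,37,0,0,0,15],[0.5,1,44,0,0,0,15]]';python3 - <<'E'
from h import *
plan(447.5,-265,35.4)
im,d=snap('side','s10');snap('top','t10')
cv2.imwrite('pics/s10c.png',cv2.resize(im[180:300,180:320,::-1],(700,600),interpolation=2))
E
```

```text
clock: 9.65
tool_pos: [448.5, -265.1, 197.1]
eef_rot: [0.708, 0.706, -0.0, 0.001]
ft_force: [0.4, -0.4, -2.5]
finger_gap: 0.405
shift [ 0.1 -1.   6.7] rotvec [ 0.0005  0.0018 -0.0026]  tcp [ 448.5 -265.1  197.1] F [ 0.4 -0.4 -2.5] gap 0.405 t 9.65
```

View pics/s10c.png

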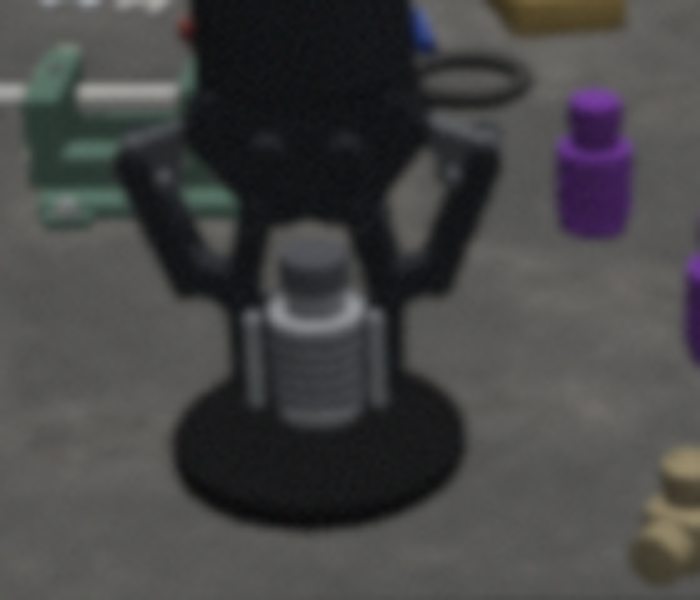

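View pics/t10.png

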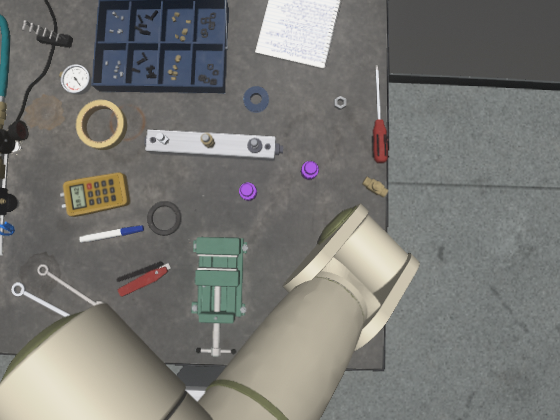

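```bash
python3 -m crank '[[0,0,1.5,0,0,0,15],[0,0,3,0,0,0,15],[0,0,4,0,0,0,15],[0,0,5,0,0,0,15],[0,0,5.5,0,0,0,15]]'
```

```text
clock: 10.25
tool_pos: [448.3, -265.0, 191.4]
eef_rot: [0.708, 0.706, -0.0, 0.0]
ft_force: [-0.5, 0.6, -2.2]
finger_gap: 0.403
```

```bash
python3 -m crank '[[0,0,0.3,0,0,0,15],[0,0,0.6,0,0,0,15],[0,0,0.9,0,0,0,15],[0,0,1.2,0,0,0,15],[0,0,1.2,0,0,0,15]]'
```

```text
clock: 10.75
tool_pos: [448.3, -265.0, 190.3]
eef_rot: [0.708, 0.706, -0.0, 0.0]
ft_force: [-1.0, -0.1, -1.5]
finger_gap: 0.403
```

```bash
python3 -m crank '[[0,0,0.3,0,0,0,15],[0,0,0.6,0,0,0,15],[0,0,0.9,0,0,0,15],[0,0,1.0,0,0,0,15],[0,0,1.0,0,0,0,15]]'
```

```text
clock: 11.25
tool_pos: [448.4, -265.0, 190.1]
eef_rot: [0.708, 0.706, -0.001, 0.0]
ft_force: [-3.9, 2.9, 10.7]
finger_gap: 0.406
```

```bash
python3 -m crank '[[0,0,-0.3,0,0,0,15],[0,0,-0.5,0,0,0,15],[0,0,-0.5,0,0,0,15],[0,0,-0.5,0,0,0,40],[0,0,-0.5,0,0,0,50]]'; python3 -m crank '[[0,0,0,0,0,0,60],[0,0,0,0,0,0,80],[0,0,0,0,0,0,80],[0,0,0,0,0,0,80],[0,0,0,0,0,0,80]]';python3 - <<'E'
from h import *
plan(447.5,-265,35.4)
im,d=snap('side','s11')
cv2.imwrite('pics/s11c.png',cv2.resize(im[180:300,180:320,::-1],(700,600),interpolation=2))
E
```

```text
clock: 11.75
tool_pos: [448.4, -265.1, 190.7]
eef_rot: [0.708, 0.706, -0.001, 0.001]
ft_force: [-0.5, -0.3, -0.1]
finger_gap: 0.582
clock: 12.25
tool_pos: [448.5, -265.1, 190.7]
eef_rot: [0.708, 0.706, -0.001, 0.001]
ft_force: [0.4, 0.6, 0.2]
finger_gap: 0.938
shift [ 0.1 -1.   0.3] rotvec [ 0.0001  0.0016 -0.0025]  tcp [ 448.5 -265.1  190.7] F [0.4 0.6 0.2] gap 0.938 t 12.25
```

View pics/s11c.png

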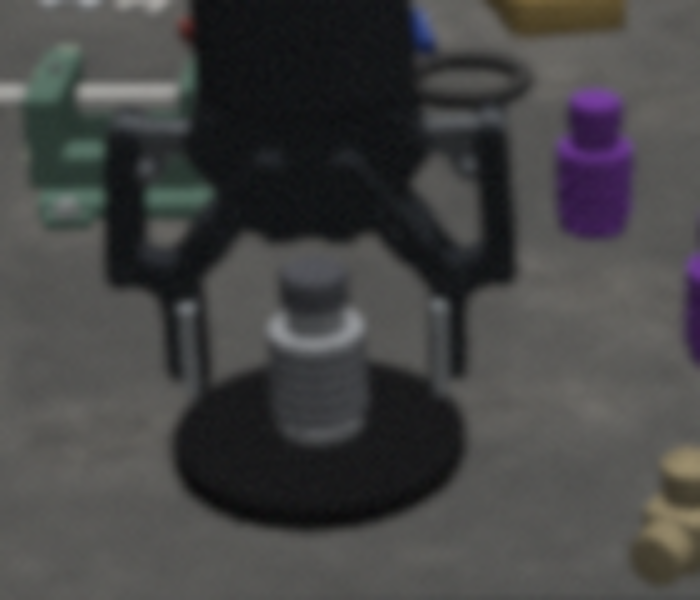

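The coupling stands upright at crop (318,360) in the middle of the pad, with the fingers clear of it. I'll withdraw straight up, then away so the top camera can see it.

```bash
python3 -m crank '[[0,0,-12,0,0,0,80],[0,0,-36,0,0,0,80],[0,0,-70,0,0,0,80],[0,0,-110,0,0,0,80],[0,0,-150,0,0,0,80]]'; python3 -m crank '[[30,0,-20,0,0,0,80],[70,0,-30,0,0,0,80],[115,0,-40,0,0,0,80],[160,0,-40,0,0,0,80],[205,0,-40,0,0,0,80]]';python3 -m crank '[[40,0,0,0,0,0,80],[80,0,0,0,0,0,80],[100,0,0,0,0,0,80],[100,0,0,0,0,0,80],[100,0,0,0,0,0,80]]';python3 - <<'E'
from h import *
im,d=snap('side','s12');it,dt=snap('top','t12')
a=cv2.resize(im[180:300,200:300,::-1],(400,480),interpolation=2);b=cv2.resize(it[200:300,295:395,::-1],(400,480)[:1]*2,interpolation=2)
cv2.imwrite('pics/c12.png',np.hstack([a,cv2.copyMakeBorder(b,0,80,0,0,0)]))
v=it.max(2);m=(v<60).astype('u1');m[:,:300]=0;m[:205]=0;m[295:]=0;m[:,378:]=0
c=max(cv2.findContours(cv2.morphologyEx(m,3,np.ones((9,9))),0,1)[0],key=cv2.contourArea);e=cv2.fitEllipse(cv2.convexHull(c));print("pad",e,onz("top",e[0],14))
w=dt[205:295,300:378]; ys,xs=np.nonzero((w>0)&(w<920)); P=np.array([atd("top",(x+300,y+205),w[y,x]) for x,y in zip(xs,ys)])
for lo,hi in((69,90),(48,60)):
    q=P[(P[:,2]>lo)&(P[:,2]<hi)]; print(lo,len(q),cv2.minEnclosingCircle(q[:,:2].astype('f4')),np.median(q[:,2]))
print(manip.state()["clock"],manip.state()["tool_pos"])
E
```

```text
clock: 12.8
tool_pos: [448.2, -264.6, 343.1]
eef_rot: [0.708, 0.706, -0.001, 0.001]
ft_force: [0.4, 0.3, 0.1]
finger_gap: 0.937
clock: 13.3
tool_pos: [448.0, -57.8, 384.0]
eef_rot: [0.708, 0.706, -0.0, 0.002]
ft_force: [1.9, 0.4, -0.5]
finger_gap: 0.935
clock: 13.8
tool_pos: [448.2, 42.1, 384.3]
eef_rot: [0.708, 0.706, -0.0, 0.002]
ft_force: [0.2, -0.3, 0.2]
finger_gap: 0.935
pad ((342.2883605957031, 248.8119354248047), (51.95294952392578, 52.212013244628906), 158.09152221679688) [ 447.07925967 -265.26991362   14.        ]
69 135 ((448.3260498046875, -265.7603759765625), 12.254493713378906) 76.15585138984795
48 110 ((448.17706298828125, -265.2579650878906), 17.401613235473633) 54.3342443822242
13.9 [448.36403696  41.3441663  384.02450366]
```

View pics/c12.png

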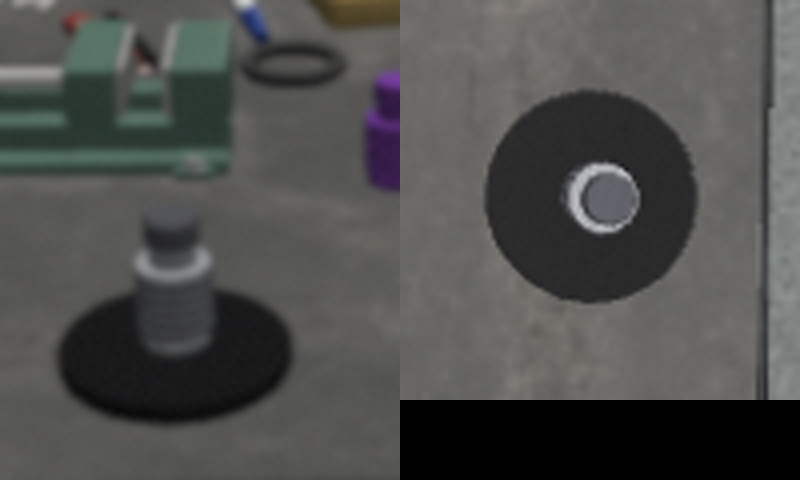

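```bash
python3 -c "
from workcell import manip
print(manip.hand_in())"
```

```text
the job is handed in; nothing more can be done
None
```

The coupling is off the air port and standing mouth down near the middle of the black rubber pad. I handed the job in at about 13.9 s of the 35 s allowed; `hand_in()` gives no verdict.

- **Release:** I gripped the ringed sleeve of the wide grey coupling on the manifold (not the brass coupler, the valve or the purple look-alikes) and drew it straight up. The upward pull was about 8 N at roughly 5 mm of draw. The coupling then let go and came up with the sleeve, leaving the nipple bare.
- **Placing:** I lowered it onto the pad until it touched (about 11 N), eased off, opened the fingers and moved the arm well clear.
- **Last checks, from the top camera:**
  - The coupling axis is about 1 mm from the pad's centre.
  - Its top is at 76 mm and its sleeve top at 54 mm, which fits a coupling standing flat on the 14 mm pad with the sleeve forward.
  - Sleeve and plug centres agree within 1 mm, so it is upright.
- **Disagreement:** an early side-view estimate put the pad's centre 18 mm off in y from the top view, because the mask took in the pad's dark side wall. I used the top view, and the final picture from above shows the coupling centred. No other check failed.

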